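# Pack the missing foot of the little table saw by feel

## Task

The little table saw has lost the rubber foot at its front right corner and rocks there. By careful trial find the packing blade that fits the gap under the bare stub: it slides fully home from the front with a light drag and takes the saw's weight, neither loose nor forced in. Leave that blade in place under the stub, the other two lying flat on the bench well clear of the saw, and do not handle the saw or knock the other things about.

Things in the scene. Friction and masses are not known exactly. Their poses are not given: they have to be found in the camera images.
- saw: Small hobby table saw, 1.5 kg: grey housing 150 x 150 mm, aluminium table 170 x 170 mm with its top 90 mm up, fence and guard up to 128 mm. Origin: on the bench amid its four feet; front is its -x, y to its left. Feet at x = +-105, y = +-80 mm under lugs that stick out in front and behind, to x = +-121 mm, 22 to 30 mm up. It stands on three soft rubber feet, which give 1 mm fore and aft per 5 N.
- gap (a point): Point on the bench straight below the centre of the bare front right stub (saw x = -105, y = -80 mm), a round post 22 mm across. The stub hangs 2 to 9 mm clear of the bench: unknown, different each time, not told by this point. A blade is home when the stub's whole end stands on its flat: this point about 72 mm (45 to 80) ahead of the blade's origin, within 8 mm of its centre line.
- lug (a point): Centre of the top of the lug over the bare stub, 30 mm above the bench with the saw at rest. A blade thicker than the gap lifts this corner of the saw, which then bears on the blade with about 4.5 N however far it is lifted; a blade thinner than the gap is not touched. For every gap at least one of the blades fits.
- blade_mid: The middle packing blade, white slippery plastic, 40 g: a plate 7 mm thick, 28 mm wide, lying on the bench, with an upright grip at its rear end. Origin: underside, below the grip's centre; x points to the nose, z up. The grip is a block 24 mm along x and 14 mm wide (y), its top 42 mm above the underside. The plate runs from x = -12 to +105 mm. The other two blades differ only in thickness, width and mass.
- blade_thin: The thin packing blade, white slippery plastic, 30 g: a plate 4.5 mm thick, 22 mm wide, lying on the bench, with an upright grip at its rear end. Origin: underside, below the grip's centre; x points to the nose, z up. The grip is a block 24 mm along x and 14 mm wide (y), its top 42 mm above the underside. The plate runs from x = -12 to +105 mm. The other two blades differ only in thickness, width and mass.
- blade_thick: The thick packing blade, white slippery plastic, 50 g: a plate 9.5 mm thick, 34 mm wide, lying on the bench, with an upright grip at its rear end. Origin: underside, below the grip's centre; x points to the nose, z up. The grip is a block 24 mm along x and 14 mm wide (y), its top 42 mm above the underside. The plate runs from x = -12 to +105 mm. The other two blades differ only in thickness, width and mass.
- blade_mid_nose (a point): The tip of the middle blade's nose, on its underside, 105 mm ahead of the blade's origin. Over the last 14 mm the top slopes down by 3 mm to a blunt front 4 mm high: the blade can climb under an edge that is at most 3 mm lower than its thickness of 7 mm. Slid lightly along the bench: too thin, only its own rubbing, 0 to 2 N; right, 5 to 10 N entering, then a steady drag of 3 to 7 N, reversed on drawing back.
- blade_thin_nose (a point): The tip of the thin blade's nose, on its underside, 105 mm ahead of the blade's origin. Over the last 14 mm the top slopes down by 3 mm to a blunt front 1.5 mm high: the blade can climb under an edge that is at most 3 mm lower than its thickness of 4.5 mm. Too thick a blade stops dead at the stub's side. Push at about 15 mm/s and stop at about 15 N; over 25 N is forcing.
- blade_thick_nose (a point): The tip of the thick blade's nose, on its underside, 105 mm ahead of the blade's origin. Over the last 14 mm the top slopes down by 3 mm to a blunt front 6.5 mm high: the blade can climb under an edge that is at most 3 mm lower than its thickness of 9.5 mm. 
- glue: Bystander: black glue bottle, 42 mm across, 108 mm high. Origin: middle of its underside.
- jar: Bystander: small clear jar, 48 mm across, 48 mm high. Origin: middle of its underside.
- knife: Bystander: craft knife with a red handle, 128 mm long, 11 mm high. Origin: middle of its underside.
- nozzle: Bystander: brass nozzle cap, 18 mm across, 27 mm high. Origin: middle of its underside.
- clothes_peg: Bystander: wooden clothes peg, 72 mm long, lying. Origin: middle of its underside.
- tweezers: Bystander: steel tweezers, 110 mm long, lying. Origin: middle of its underside.
- diorama_base: Bystander: round brown scenery base, 90 mm across. Origin: middle of its underside.
- mug: Bystander: dark blue mug, 82 mm across, 95 mm high. Origin: middle of its underside.
There are look-alikes about, which are no part of the job. Leave any green or red look-alike of the blade_mid alone.

How it is judged (in metres and radians):
On the way:
1. a blade, still held or pushed by the fingers, has been slid home under the stub and carries the saw's corner (((x of gap in the frame of blade_thin between 0.045 and 0.084 m and y of gap in the frame of blade_thin between -0.009 and 0.009 m and contact force between blade_thin and saw above 2 N and contact force between the fingers and blade_thin above 0.3 N) or (x of gap in the frame of blade_mid between 0.045 and 0.084 m and y of gap in the frame of blade_mid between -0.009 and 0.009 m and contact force between blade_mid and saw above 2 N and contact force between the fingers and blade_mid above 0.3 N) or (x of gap in the frame of blade_thick between 0.045 and 0.084 m and y of gap in the frame of blade_thick between -0.009 and 0.009 m and contact force between blade_thick and saw above 2 N and contact force between the fingers and blade_thick above 0.3 N))), for 0.1 s.
At the end, for the whole second after the job is handed in: One blade lies flat with the point below the stub 45 to 84 mm ahead of its origin and within 9 mm of its centre line, and the saw bears on it with 2 to 14 N; the other two lie flat on the bench, origins more than 130 mm from that point; all at rest (((x of gap in the frame of blade_thin between 0.045 and 0.084 m and y of gap in the frame of blade_thin between -0.009 and 0.009 m and contact force between blade_thin and saw between 2 and 14 N and angle between blade_thin's own z axis and vertical below 0.08 rad and linear speed of each of blade_thin, blade_mid, blade_thick below 0.01 m/s and horizontal distance between each of blade_mid, blade_thick and gap above 0.13 m and angle between each of blade_mid, blade_thick's own z axis and vertical below 0.15 rad and height (world z) of each of blade_mid, blade_thick below 0.012 m) or (x of gap in the frame of blade_mid between 0.045 and 0.084 m and y of gap in the frame of blade_mid between -0.009 and 0.009 m and contact force between blade_mid and saw between 2 and 14 N and angle between blade_mid's own z axis and vertical below 0.08 rad and linear speed of each of blade_mid, blade_thin, blade_thick below 0.01 m/s and horizontal distance between each of blade_thin, blade_thick and gap above 0.13 m and angle between each of blade_thin, blade_thick's own z axis and vertical below 0.15 rad and height (world z) of each of blade_thin, blade_thick below 0.012 m) or (x of gap in the frame of blade_thick between 0.045 and 0.084 m and y of gap in the frame of blade_thick between -0.009 and 0.009 m and contact force between blade_thick and saw between 2 and 14 N and angle between blade_thick's own z axis and vertical below 0.08 rad and linear speed of each of blade_thick, blade_thin, blade_mid below 0.01 m/s and horizontal distance between each of blade_thin, blade_mid and gap above 0.13 m and angle between each of blade_thin, blade_mid's own z axis and vertical below 0.15 rad and height (world z) of each of blade_thin, blade_mid below 0.012 m))); the robot touches nothing.
It fails at once if a blade is forced: more than 25 N between a blade and the saw (contact force between any of blade_thin, blade_mid, blade_thick and saw above 25 N).
It fails at once if the robot handles the saw: more than 5 N between the arm or fingers and the saw (contact force between any of the arm, the fingers and saw above 5 N).
It fails at once if another thing on the bench is knocked more than 40 mm from its place (distance of any of glue, jar, knife, nozzle, clothes_peg, tweezers, diorama_base, mug from where it was at the start of the episode above 0.04 m).
It also fails if it takes over 69 s, if anything falls off the work surface, if the arm or the gripper's body presses on something with over 40 N, if the wrist force passes 120 N, or if a joint passes its speed limit or range.

## Robot

A 6-joint arm with a two-finger parallel gripper is mounted at the origin on the work surface. World frame = base frame: x ahead of the robot, y to its left, z up, the work surface at z = 0. Lengths are in mm, angles in rad, forces in N, time in s.
With the tool pointing down it reaches from about 350 to 775 mm from the base axis. Payload 7.3 kg.
Tool frame: the origin (TCP) lies midway between the tips of the shut fingers; the grasp point (between the pads) lies 19 mm behind it (bot.tcp_to_grasp is the distance from the TCP to the grasp point, in mm); z points along the fingers, y is the line along which they close (so a half turn about z gives the same grasp; the last joint's range is limited). The gripper opens to 92 mm and grips with 3 to 60 N. Pads are 19 mm wide; open, the fingers measure 130 mm over their backs; the gripper's body (75 mm by 190 mm) begins 47 mm behind the grasp point.
Start: joints at [-1.423, 0.342, 1.524, -0, 1.275, -0.146], TCP at [152.058, -502.517, 226.741] pointing down, gripper open.
Joint ranges: [-2.53, 2.53], [-0.77, 2.02], [0.04, 2.7], [-1, 4.14], [0.28, 2.66], [-3.11, 3.11]. Speed limits (rad/s): [2.57, 2.57, 3.14, 3.14, 3.14, 3.14].

## Interface

Orientations are given as [roll, pitch, yaw] about the fixed x, y, z axes, in that order (R = Rz(yaw) Ry(pitch) Rx(roll)).
In Python, from plant import bot, viewer gives the robot as it stands. The module is installed in compiled form; this text tells all that it offers.
- The arm moves only by the shell command python3 -m handwheel 'ROWS'. ROWS is text: rows parted by semicolons, each of 7 numbers parted by spaces: the shift along the tool's x, y, z scaled (see below), then the turn, a rotation vector about the tool's x, y, z scaled (see below), then the opening, from -1 (shut) to 1 (fully open), so that 0 is half open. In form: tx ty tz rx ry rz gripper; .... A call has 1 to 8 rows; each row is the pose to reach, as a shift and turn from the pose commanded when the call began, along the tool's axes at that moment, turning the shorter way round; what a row does not reach only later rows make up. The controller multiplies each number of a shift by 10 cm and each number of a turn by pi rad. A row lasts 1/12 s, in which the tool goes at most 41.7 mm and 7.16 degrees, less where a joint would pass 70% of its speed; a pose out of reach is approached as far as the arm can. A call with a number of a shift or a turn outside -1 to 1 is refused whole. A call with a gripper value outside its range is refused whole. The fingers move at their own pace and stop on an object; the grip force is fixed at half the most. Time passes only in rows, so rows that repeat a pose let the fingers close. It gives the time, the measured TCP pose, the force, the opening and the grip force at its end, in the units of the state.
- bot.get_obs(): the state, without advancing time (a new reading comes with each control period).
- viewer.capture(name): name is "side" or "top" or "wrist"; returns a dict with "frame" (420x560x3 uint8, red, green, blue), "fov_y" (degrees; the focal length in pixels is half the picture's height over the tangent of half this angle, whatever the lens; pixels are square), "cx", "cy" (the principal point, pixels), "T" (4x4, takes a point from camera to world coordinates). Camera axes: x right, y down, z forward; pixel columns grow to the right and rows downward; lengths in mm; the calibration is good to about 2 mm. A picture is of the moment at which its call begins. There is no depth.
- bot.close_job(): hands the job in; it is judged then, once.
Trained networks look in a picture, given as the dict that the camera call returned (one of the last four; its "shot" number tells which), for a name from the list of things; names that differ only in an ending like _2 or _b are one class to them, and where a whole thing is asked for, a point or a joint stands for the part that bears it (a point fixed in the world has none). Each returns a list of dicts, best first, with "score" (0 to 1); they miss things now and then, are a little off and sometimes report something else, mostly with a low value. They report only what shows in the picture. A call takes as long as a camera call. They do not tell look-alikes from the thing itself.
- viewer.recognise(target, picture): "centre" ([column, row] in pixels, amid what is visible of it).
- viewer.cut_out(target, picture): "pixels" (420x560 bool, what is visible of it) and "centre" ([column, row] in pixels, amid what is visible of it).
The state is a dict: "time": time; "joint_positions": joint angles; "dq": joint speeds; "tau": joint torques, N m; "tool_pos": TCP position; "tcp_rot": TCP orientation; "contact_force": force on the tool from outside, world axes, zero at the start; "moment": the same for the moment, N m; "grip_width": finger opening in mm; "finger_force": force on a finger pad.
Only numpy, scipy, OpenCV 4.12 (cv2) and the standard library are available. Lean on these libraries where they do the work, as an engineer would, in place of code of your own. Each camera call takes 0.05 s, during which the arm holds its last target. There are 200 camera calls.

## Working session

There is one attempt and no reset: what is moved stays moved. The work goes in short steps, Python scripts to look and compute and a shell command to move; the robot and the scene stay as the last step left them, time stands still between calls to the robot, and variables do not carry over. Pictures are saved under pics/ and viewed, at most 10 in all, crops included, and the job is handed in when it is done.

```bash
mkdir -p pics
cat > h.py <<'E'
import numpy as np, cv2
from plant import bot, viewer
def ray(p,uv):
    f=210/np.tan(np.radians(p["fov_y"])/2); T=np.array(p["T"])
    d=T[:3,:3]@np.array([(uv[0]-p["cx"])/f,(uv[1]-p["cy"])/f,1]); return T[:3,3],d
def at(p,uv,z):
    o,d=ray(p,uv); return (o+d*(z-o[2])/d[2])
def proj(p,X):
    f=210/np.tan(np.radians(p["fov_y"])/2); T=np.array(p["T"])
    c=T[:3,:3].T@(np.array(X,float)-T[:3,3]); return [f*c[0]/c[2]+p["cx"],f*c[1]/c[2]+p["cy"]]
def save(p,n): cv2.imwrite("pics/"+n,p["frame"][:,:,::-1])
E
python3 - <<'E'
from h import *
s=bot.get_obs(); print({k:np.round(v,3).tolist() for k,v in s.items()})
a={}
for n in("top","side"):
    p=viewer.capture(n); save(p,n+"0.png"); a[n]=p["frame"]
    print(n,p["fov_y"],np.round(p["T"],3).tolist())
    for t in["saw","gap","lug","blade_mid","blade_thin","blade_thick","blade_mid_nose","blade_thin_nose","blade_thick_nose","glue","jar","knife","nozzle","mug"]:
        for r in viewer.recognise(t,p)[:3]:
            print(t,round(r["score"],2),np.round(r["centre"],1),np.round(at(p,r["centre"],30 if t=="lug" else 0)[:2]))
E
```

```text
{'time': 0.0, 'joint_positions': [-1.423, 0.343, 1.525, -0.0, 1.275, -0.146], 'dq': [-0.003, 0.0, -0.001, -0.002, 0.0, 0.001], 'tau': [0.001, -43.123, -24.422, 0.072, 0.056, -0.0], 'tool_pos': [151.976, -502.093, 226.041], 'tcp_rot': [-3.14, -0.0, 0.294], 'contact_force': [-0.913, 0.236, -0.266], 'moment': [-0.013, 0.036, -0.018], 'finger_force': 0.0, 'grip_width': 92.031}
top 45.49128895421809 [[-0.006, -0.993, 0.12, 324.822], [-1.0, 0.007, 0.009, 44.276], [-0.009, -0.12, -0.993, 1214.281], [0.0, 0.0, 0.0, 1.0]]
saw 0.58 [224.3 125.2] [695. 176.]
gap 0.57 [226.2 124.4] [697. 171.]
gap 0.51 [419.2 114.3] [ 719. -311.]
gap 0.26 [177.8 238. ] [413. 287.]
lug 0.7 [227.8 126.2] [683. 164.]
blade_mid 0.9 [417.5 321. ] [ 212. -286.]
blade_mid 0.89 [375.8 198.9] [ 506. -196.]
blade_mid 0.58 [358.  257.8] [ 363. -149.]
blade_thin 0.59 [445.6 215. ] [ 465. -365.]
blade_thick 0.58 [409.2 206.8] [ 486. -277.]
blade_thick 0.43 [325.9  93.2] [775. -79.]
blade_mid_nose 0.94 [419.8 316.9] [ 222. -292.]
blade_mid_nose 0.71 [357.4 261.6] [ 354. -148.]
blade_mid_nose 0.6 [374.1 197.5] [ 509. -192.]
bl
[... 420 characters left out ...]
.0, 1.0]]
saw 0.96 [188.2 221.5] [709. 111.]
gap 0.75 [186.8 220.6] [714. 108.]
lug 0.9 [184.9 222.4] [699. 146.]
lug 0.63 [306.7 146.4] [ 444. -309.]
blade_mid 0.66 [283.1 169.4] [ 503. -198.]
blade_thin 0.5 [308.4 146.1] [ 445. -362.]
blade_thick 0.64 [292.2 158.1] [ 487. -272.]
blade_thick 0.23 [136.4 298.8] [721. 383.]
blade_mid_nose 0.6 [280.7 166.6] [ 514. -212.]
blade_mid_nose 0.56 [322.4 182.6] [ 367. -154.]
blade_thin_nose 0.69 [309.4 143.8] [ 444. -378.]
blade_thick_nose 0.63 [291.8 159.1] [ 487. -265.]
glue 0.79 [191.  168.8] [ 802. -134.]
jar 0.7 [231.5 141. ] [ 726. -335.]
knife 0.6 [271.1 291.8] [426. 294.]
knife 0.29 [291.6 156.3] [ 491. -282.]
mug 0.71 [139. 299.] [715. 382.]
```

View pics/top0.png

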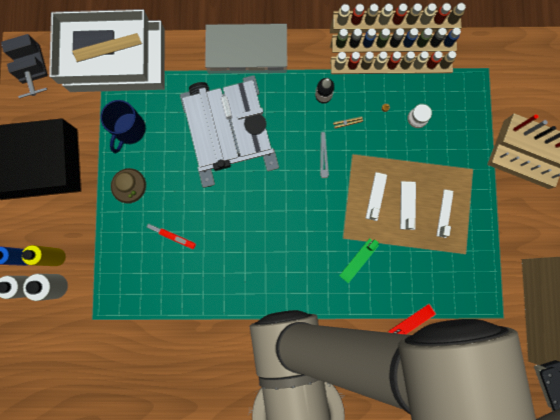

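View pics/side0.png

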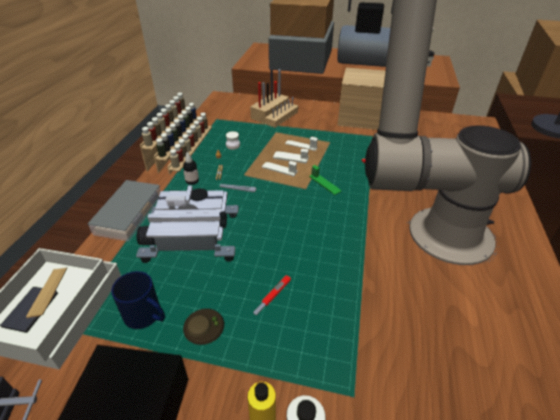

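The top view shows the saw at about (228,130), with its bare front-right lug at about (271,163). The three white blades lie on the brown board at (376,197), (408,205) and (445,213), grips towards the robot. The green and red look-alikes are at (360,260) and (412,320). The side view agrees. I'll move the arm towards the blades for a closer wrist view.

```bash
python3 -m handwheel '0.34 -0.16 0 0 0 0 0;0.67 -0.33 0 0 0 0 0;1 -0.48 0 0 0 0 0'; python3 -m handwheel '0.34 -0.16 0 0 0 0 0;0.67 -0.33 0 0 0 0 0;1 -0.48 0 0 0 0 0;1 -0.48 0 0 0 0 0;1 -0.48 0 0 0 0 0'
python3 - <<'E'
from h import *
p=viewer.capture("wrist"); save(p,"w1.png"); print(p["fov_y"],np.round(p["T"],2).tolist())
for t in["blade_mid","blade_thin","blade_thick","blade_mid_nose","blade_thin_nose","blade_thick_nose"]:
    for r in viewer.cut_out(t,p)[:3]:
        m=r["pixels"].astype(np.uint8); c=np.argwhere(m)[:,::-1].astype(np.float32)
        print(t,round(r["score"],2),np.round(r["centre"],1),at(p,r["centre"],5)[:2].round(),len(c),np.round(cv2.boxPoints(cv2.minAreaRect(c))).tolist())
E
```

```text
time: 1.75
tool_pos: [234.2, -426.6, 226.6]
tcp_rot: [-3.141, -0.0, 0.292]
contact_force: [0.3, -0.9, 0.4]
grip_width: 76.5
finger_force: 0.0
time: 2.17
tool_pos: [316.8, -351.6, 226.9]
tcp_rot: [3.141, 0.0, 0.298]
contact_force: [-1.1, -0.0, 0.3]
grip_width: 46.7
finger_force: 0.0
69.65459475041993 [[0.29, -0.92, -0.27, 389.4], [-0.96, -0.28, -0.08, -329.12], [0.0, 0.28, -0.96, 384.26], [0.0, 0.0, 0.0, 1.0]]
blade_mid 0.86 [137.9  97.7] [ 363. -155.] 2777 [[85.0, 113.0], [160.0, 55.0], [181.0, 82.0], [106.0, 140.0]]
blade_mid 0.59 [181.4   8. ] [ 470. -185.] 720 [[159.0, 0.0], [200.0, 0.0], [200.0, 26.0], [159.0, 26.0]]
blade_mid 0.56 [211.2 235.1] [ 219. -277.] 1696 [[158.0, 240.0], [245.0, 217.0], [251.0, 238.0], [164.0, 261.0]]
blade_thin 0.94 [332.5  50.3] [ 479. -358.] 2047 [[300.0, 101.0], [351.0, 3.0], [369.0, 12.0], [317.0, 110.0]]
blade_thick 0.81 [258.4  34.3] [ 470. -273.] 2196 [[230.0, 64.0], [252.0, -9.0], [283.0, 0.0], [261.0, 73.0]]
blade_thick 0.43 [334.2  57.2] [ 473. -362.] 2206 [[299.0, 101.0], [351.0, 2.0], [370.0, 11.0], [317.0, 111.0]]
blade_thick 0.41 [183.4   8.5] [ 470. -187.] 711 [[159.0, 26.0], [159.0, 0.0], [200.0, 0.0], [200.0, 26.0]]
blade_mid_nose 0.81 [134.4  99.1] [ 361. -151.] 2678 [[85.0, 113.0], [161.0, 56.0], [181.0, 82.0], [105.0, 139.0]]
blade_mid_nose 0.8 [180.7   4.7] [ 472. -184.] 666 [[160.0, 0.0], [200.0, 0.0], [200.0, 25.0], [160.0, 25.0]]
blade_mid_nose 0.71 [208.9 237. ] [ 216. -275.] 1606 [[159.0, 240.0], [245.0, 217.0], [251.0, 237.0], [164.0, 261.0]]
blade_thin_nose 0.76 [334.6  57.5] [ 472. -363.] 2084 [[299.0, 100.0], [351.0, 3.0], [369.0, 12.0], [317.0, 110.0]]
blade_thick_nose 0.77 [255.8  35.9] [ 467. -271.] 2348 [[230.0, 65.0], [251.0, -9.0], [283.0, 0.0], [262.0, 74.0]]
```

View pics/w1.png

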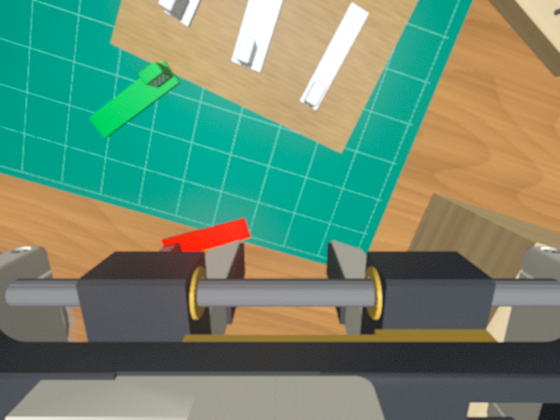

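The wrist view shows the mid blade's grip at (180,8), the thick blade at (255,35) and the thin blade at (335,55). The green and red pieces also show. I'll move closer and turn to the mid blade's heading.

```bash
python3 -m handwheel '0.3 -0.3 0 0 0 0.035 0;0.6 -0.6 0 0 0 0.07 0;1 -1 0 0 0 0.105 0;1 -1 0 0 0 0.14 0;1 -1 0 0 0 0.175 0;1 -1 0 0 0 0.175 0;1 -1 0 0 0 0.175 0'
python3 - <<'E'
from h import *
p=viewer.capture("wrist"); save(p,"w2.png"); print(np.round(p["T"],2).tolist())
for t in["blade_mid","blade_thick"]:
    for r in viewer.cut_out(t,p)[:3]:
        m=r["pixels"].astype(np.uint8); c=np.argwhere(m)[:,::-1].astype(np.float32)
        b=cv2.boxPoints(cv2.minAreaRect(c))
        print(t,round(r["score"],2),np.round(r["centre"],1),len(c),b.round().tolist(),[at(p,q,7)[:2].round(1).tolist() for q in b])
E
```

```text
time: 3.1
tool_pos: [382.3, -228.5, 226.7]
tcp_rot: [3.141, -0.0, -0.253]
contact_force: [1.0, -0.7, -0.2]
grip_width: 46.0
finger_force: 0.0
[[-0.25, -0.93, -0.27, 455.82], [-0.97, 0.24, 0.07, -247.01], [-0.0, 0.28, -0.96, 384.11], [0.0, 0.0, 0.0, 1.0]]
blade_mid 0.86 [231.9  76.4] 2652 [[214.0, 26.0], [240.0, 25.0], [246.0, 133.0], [220.0, 135.0]] [[572.9, -195.8], [567.2, -223.6], [453.7, -196.9], [459.9, -166.4]]
blade_mid 0.82 [235.7 209.5] 1733 [[205.0, 246.0], [240.0, 169.0], [260.0, 178.0], [226.0, 256.0]] [[325.5, -101.4], [414.1, -177.0], [396.2, -199.1], [305.3, -124.6]]
blade_thick 0.74 [298.3  82.7] 3187 [[273.0, 30.0], [303.0, 25.0], [322.0, 135.0], [291.0, 140.0]] [[552.7, -257.6], [549.3, -291.2], [429.4, -285.5], [432.7, -248.6]]
blade_thick 0.59 [ 1.3 69.4] 138 [[-0.0, 61.0], [8.0, 61.0], [8.0, 79.0], [0.0, 79.0]] [[600.3, 51.7], [598.0, 42.8], [580.8, 52.3], [583.1, 61.2]]
```

View pics/w2.png

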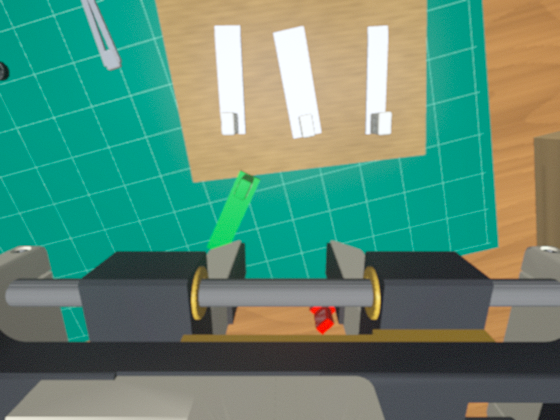

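The wrist view shows the mid blade from nose (227,26) to grip (231,123), with the thick and thin blades to its right. The 117 mm length and 28–30 mm width come out right. I'll move over the mid grip, go halfway down and check again.

```bash
python3 -m handwheel '0.25 -0.2 0.3 0 0 0 0;0.5 -0.4 0.6 0 0 0 0;0.73 -0.64 0.9 0 0 0 0;0.73 -0.64 1 0 0 0 0;0.73 -0.64 1 0 0 0 0'
python3 - <<'E'
from h import *
p=viewer.capture("wrist"); save(p,"w3.png"); s=bot.get_obs(); print(np.round(p["T"],3).tolist())
for r in viewer.cut_out("blade_mid",p)[:2]:
        m=r["pixels"].astype(np.uint8); c=np.argwhere(m)[:,::-1].astype(np.float32)
        b=cv2.boxPoints(cv2.minAreaRect(c))
        print(round(r["score"],2),np.round(r["centre"],1),len(c),b.round().tolist(),[at(p,q,7)[:2].round(1).tolist() for q in b])
for X in [(468.4,-184.5,42),(468.4,-184.5,0)]: print(proj(p,X))
# lug in earlier top view
t=viewer.capture("top")
for uv in [(271,163),(207,180)]: print(at(t,uv,30))
for r in viewer.cut_out("saw",t)[:2]:
    c=np.argwhere(r["pixels"])[:,::-1]; print(r["score"],len(c),c.min(0),c.max(0))
cv2.imwrite("pics/saw_top.png",cv2.resize(t["frame"][60:200,160:300,::-1],None,fx=4,fy=4,interpolation=cv2.INTER_CUBIC))
E
```

```text
time: 3.67
tool_pos: [468.4, -183.4, 123.1]
tcp_rot: [-3.14, 0.007, -0.254]
contact_force: [-0.5, -0.6, 0.6]
grip_width: 45.8
finger_force: 0.0
[[-0.25, -0.928, -0.275, 542.779], [-0.968, 0.239, 0.074, -202.59], [-0.003, 0.285, -0.959, 279.938], [0.0, 0.0, 0.0, 1.0]]
0.69 [282.4 311.9] 1378 [[250.0, 332.0], [295.0, 254.0], [319.0, 267.0], [275.0, 346.0]] [[339.2, -110.3], [417.1, -178.9], [396.3, -199.1], [315.3, -131.2]]
[np.float64(287.33196579245225), np.float64(215.14376581105876)]
[np.float64(287.1631307500203), np.float64(201.76002280153568)]
[590.72357826  59.0961679   30.        ]
[550.21983607 213.1755681   30.        ]
0.66 6517 [181  76] [278 187]
```

View pics/w3.png

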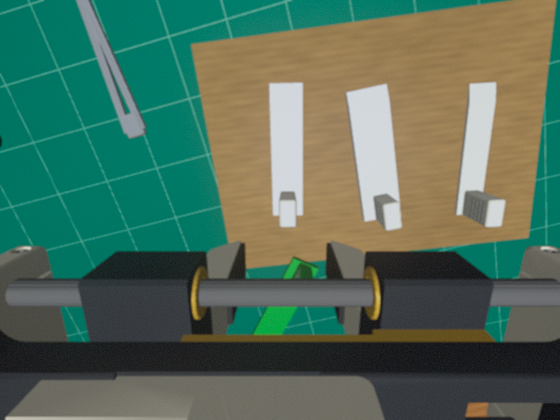

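View pics/saw_top.png

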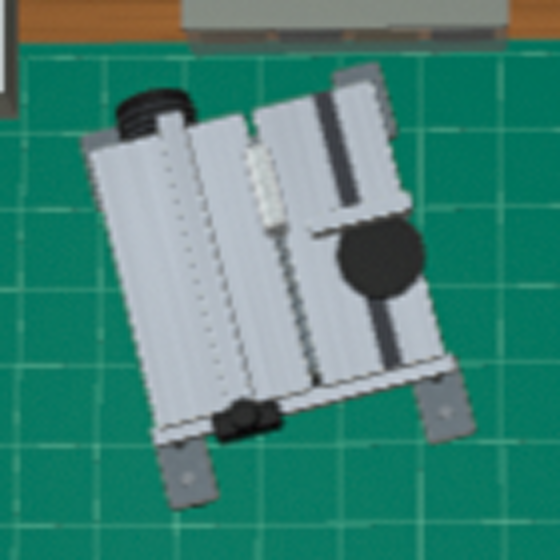

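The wrist view confirms the mid grip's top at (288,215), as projected. The enlarged top view shows the lug bolts at crop (445,412) and (187,478), which are 160 mm apart as specified. That puts the gap near (591.5, 60) with saw yaw about 0.256. I'll descend and grip.

```bash
python3 -m handwheel '0 0 0.4 0 0 0 0;0 0 0.75 0 0 0 0;0 0 0.95 0 0 0 0;0 0 0.95 0 0 0 0;0 0 0.95 0 0 0 0'; python3 -m handwheel '0 0 0.13 0 0 0 0;0 0 0.13 0 0 0 -1;0 0 0.13 0 0 0 -1;0 0 0.13 0 0 0 -1;0 0 0.13 0 0 0 -1;0 0 0.13 0 0 0 -1;0 0 0.13 0 0 0 -1;0 0 0.13 0 0 0 -1'
```

```text
time: 4.28
tool_pos: [469.2, -185.5, 32.6]
tcp_rot: [3.141, -0.0, -0.257]
contact_force: [0.5, -0.6, 0.8]
grip_width: 46.0
finger_force: 0.0
time: 4.95
tool_pos: [469.7, -184.9, 19.5]
tcp_rot: [3.141, -0.001, -0.256]
contact_force: [-0.9, -0.1, 6.6]
grip_width: 13.7
finger_force: 30.0
```

```bash
python3 -m handwheel '0 0 -0.15 0 0 0 -1;0 0 -0.4 0 0 0 -1;-0.1 -0.3 -0.6 0 0 0 -1;-0.2 -0.65 -0.6 0 0 0 -1;-0.33 -0.99 -0.6 0 0 0 -1'; python3 -m handwheel '-0.1 -0.3 0 0 0 -0.033 -1;-0.2 -0.65 0 0 0 -0.066 -1;-0.34 -1 0 0 0 -0.099 -1;-0.34 -1 0 0 0 -0.132 -1;-0.34 -1 0 0 0 -0.163 -1;-0.34 -1 0 0 0 -0.163 -1;-0.34 -1 0 0 0 -0.163 -1'
python3 - <<'E'
from h import *
p=viewer.capture("wrist"); s=bot.get_obs(); print(s["tool_pos"],s["tcp_rot"],s["contact_force"])
c=p["frame"][0:300,140:420,::-1].copy(); cv2.imwrite("pics/w4.png",cv2.resize(c,None,fx=2,fy=2))
for n in("lug","blade_mid"):
  for r in viewer.recognise(n,p)[:2]: print(n,r["score"],r["centre"],at(p,r["centre"],30))
print(proj(p,(591.5,60,30)),proj(p,(591.5,60,0)))
E
```

```text
time: 5.37
tool_pos: [463.4, -80.2, 80.0]
tcp_rot: [3.141, -0.004, -0.258]
contact_force: [0.0, -0.0, -0.7]
grip_width: 13.5
finger_force: 30.0
time: 5.95
tool_pos: [454.8, 25.0, 78.7]
tcp_rot: [3.142, 0.0, 0.253]
contact_force: [0.0, -0.1, -0.8]
grip_width: 13.5
finger_force: 30.0
[454.84945505  24.66863564  78.68864821] [3.14151750e+00 7.94137620e-05 2.52643736e-01] [-0.33545627 -0.25196267 -0.4645142 ]
lug 0.78 [61.2, 16.1] [552.89127563 189.53849933  30.        ]
blade_mid 0.97 [284.3, 158.6] [504.36685073  38.68360832  30.        ]
blade_mid 0.89 [478.0, 332.6] [ 408.67406891 -147.60058877   30.        ]
[np.float64(286.3625920600563), np.float64(7.016133588769691)] [np.float64(286.22485044439594), np.float64(22.74666091765181)]
```

View pics/w4.png

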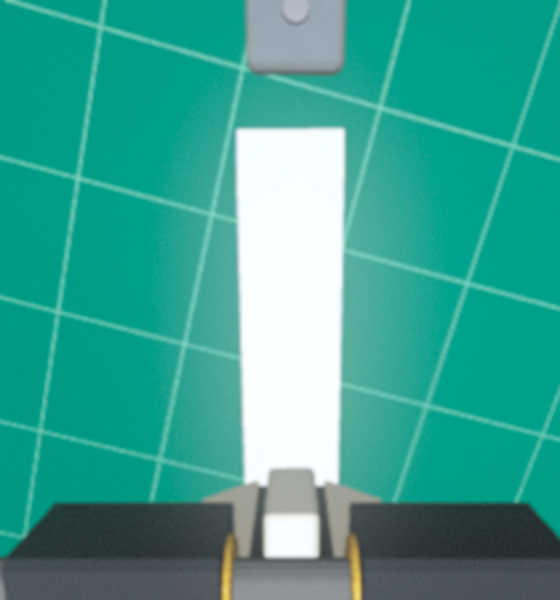

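The wrist view shows the mid blade held straight, with its nose at crop (290,128) and the lug bolt at (296,12). The blade is parallel to the saw axis but about 2 mm too far left. I'll shift right and lower it to the bench.

```bash
python3 -m handwheel '0 0.02 0.2 0 0 0 -1;0 0.02 0.4 0 0 0 -1;0 0.02 0.54 0 0 0 -1;0 0.02 0.57 0 0 0 -1;0 0.02 0.57 0 0 0 -1;0 0.02 0.57 0 0 0 -1'; python3 -m handwheel '0 0 0.01 0 0 0 -1;0 0 0.015 0 0 0 -1;0 0 0.015 0 0 0 -1'
```

```text
time: 6.6
tool_pos: [455.7, 22.6, 22.1]
tcp_rot: [3.141, -0.0, 0.255]
contact_force: [0.3, -0.4, -0.4]
grip_width: 13.9
finger_force: 30.0
time: 6.85
tool_pos: [455.7, 22.9, 20.7]
tcp_rot: [3.141, -0.001, 0.256]
contact_force: [-0.3, 0.4, 0.1]
grip_width: 13.8
finger_force: 30.0
```

```bash
python3 -m handwheel '0 0 0.005 0 0 0 -1;0 0 0.01 0 0 0 -1;0 0 0.01 0 0 0 -1';python3 -m handwheel '0 0 0.005 0 0 0 -1;0 0 0.005 0 0 0 -1'
```

```text
time: 7.1
tool_pos: [455.5, 22.9, 19.5]
tcp_rot: [3.141, -0.001, 0.256]
contact_force: [0.1, 0.7, 3.4]
grip_width: 13.7
finger_force: 30.0
time: 7.27
tool_pos: [455.5, 22.9, 19.5]
tcp_rot: [3.141, -0.001, 0.256]
contact_force: [-2.3, -0.1, 9.8]
grip_width: 13.8
finger_force: 30.0
```

```bash
cat > g.py <<'E'
# guard: stops the chain when the push along the saw axis passes the limit (N)
import sys; from plant import bot
s=bot.get_obs(); f=s["contact_force"]; d=-(f[0]*.967+f[1]*.253); p=s["tool_pos"]
a=(591.5-p[0])*.967+(59-p[1])*.253; l=-(591.5-p[0])*.253+(59-p[1])*.967
print(f"t {s['time']:.2f} gap_ahead {a:.1f} lat {l:.1f} z {p[2]:.1f} push {d:.1f} fz {f[2]:.1f} w {s['grip_width']:.1f}")
sys.exit(abs(d)>float(sys.argv[1]))
E
H="python3 -m handwheel"
$H '0 0 -0.008 0 0 0 -1;0 0 -0.008 0 0 0 -1' >/dev/null; python3 g.py 8 &&
$H '0.0125 0 0 0 0 0 -1;0.025 0 0 0 0 0 -1;0.0375 0 0 0 0 0 -1;0.05 0 0 0 0 0 -1;0.0625 0 0 0 0 0 -1;0.075 0 0 0 0 0 -1;0.0875 0 0 0 0 0 -1;0.1 0 0 0 0 0 -1' >/dev/null; python3 g.py 8 &&
$H '0.0125 0 0 0 0 0 -1;0.025 0 0 0 0 0 -1;0.0375 0 0 0 0 0 -1;0.05 0 0 0 0 0 -1;0.0625 0 0 0 0 0 -1;0.075 0 0 0 0 0 -1;0.0875 0 0 0 0 0 -1;0.1 0 0 0 0 0 -1' >/dev/null; python3 g.py 8 &&
$H '0.0125 0 0 0 0 0 -1;0.025 0 0 0 0 0 -1;0.0375 0 0 0 0 0 -1' >/dev/null; python3 g.py 8 &&
$H '0.0125 0 0 0 0 0 -1;0.025 0 0 0 0 0 -1' >/dev/null; python3 g.py 9 &&
$H '0.0125 0 0 0 0 0 -1;0.025 0 0 0 0 0 -1' >/dev/null; python3 g.py 12 &&
$H '0.0125 0 0 0 0 0 -1;0.025 0 0 0 0 0 -1' >/dev/null; python3 g.py 12 &&
$H '0.0125 0 0 0 0 0 -1;0.025 0 0 0 0 0 -1' >/dev/null; python3 g.py 12
```

```text
t 7.43 gap_ahead 140.7 lat 0.5 z 19.6 push -0.1 fz -0.8 w 13.7
t 7.43 gap_ahead 140.7 lat 0.5 z 19.6 push -0.1 fz -0.8 w 13.7
t 7.43 gap_ahead 140.7 lat 0.5 z 19.6 push -0.1 fz -0.8 w 13.7
t 7.43 gap_ahead 140.7 lat 0.5 z 19.6 push -0.1 fz -0.8 w 13.7
t 7.43 gap_ahead 140.7 lat 0.5 z 19.6 push -0.1 fz -0.8 w 13.7
t 7.43 gap_ahead 140.7 lat 0.5 z 19.6 push -0.1 fz -0.8 w 13.7
t 7.43 gap_ahead 140.7 lat 0.5 z 19.6 push -0.1 fz -0.8 w 13.7
t 7.43 gap_ahead 140.7 lat 0.5 z 19.6 push -0.1 fz -0.8 w 13.7False
False
False
False
False
False
False
False
```

```bash
sed -i 's/sys.exit(.*/sys.exit(int(abs(d)>float(sys.argv[1])))/' g.py
set -e
python3 -m handwheel '0.0125 0 0 0 0 0 -1;0.025 0 0 0 0 0 -1;0.0375 0 0 0 0 0 -1;0.05 0 0 0 0 0 -1;0.0625 0 0 0 0 0 -1;0.075 0 0 0 0 0 -1;0.0875 0 0 0 0 0 -1;0.1 0 0 0 0 0 -1' >/dev/null; python3 g.py 8
python3 -m handwheel '0.0125 0 0 0 0 0 -1;0.025 0 0 0 0 0 -1;0.0375 0 0 0 0 0 -1;0.05 0 0 0 0 0 -1;0.0625 0 0 0 0 0 -1;0.075 0 0 0 0 0 -1;0.0875 0 0 0 0 0 -1;0.1 0 0 0 0 0 -1' >/dev/null; python3 g.py 8
python3 -m handwheel '0.0125 0 0 0 0 0 -1;0.025 0 0 0 0 0 -1;0.0375 0 0 0 0 0 -1' >/dev/null; python3 g.py 9
python3 -m handwheel '0.0125 0 0 0 0 0 -1;0.025 0 0 0 0 0 -1' >/dev/null; python3 g.py 12
python3 -m handwheel '0.0125 0 0 0 0 0 -1;0.025 0 0 0 0 0 -1' >/dev/null; python3 g.py 12
python3 -m handwheel '0.0125 0 0 0 0 0 -1;0.025 0 0 0 0 0 -1' >/dev/null; python3 g.py 12
python3 -m handwheel '0.0125 0 0 0 0 0 -1;0.025 0 0 0 0 0 -1' >/dev/null; python3 g.py 12
```

```text
t 8.10 gap_ahead 130.6 lat 0.5 z 19.5 push 0.8 fz 2.3 w 13.9
t 8.77 gap_ahead 120.7 lat 0.4 z 19.5 push 1.4 fz 2.7 w 13.9
t 9.02 gap_ahead 116.9 lat 0.4 z 19.5 push 1.4 fz 3.0 w 14.0
t 9.18 gap_ahead 114.4 lat 0.4 z 19.5 push 1.4 fz 3.3 w 13.9
t 9.35 gap_ahead 112.9 lat 0.3 z 19.5 push 6.7 fz 8.0 w 14.0
t 9.52 gap_ahead 111.8 lat 0.1 z 19.5 push 11.3 fz 12.9 w 13.7
t 9.68 gap_ahead 110.1 lat -0.0 z 19.5 push 7.9 fz 8.3 w 13.7
```

```bash
set -e
python3 -m handwheel '0.0125 0 0 0 0 0 -1;0.025 0 0 0 0 0 -1' >/dev/null; python3 g.py 14
python3 -m handwheel '0.0125 0 0 0 0 0 -1;0.025 0 0 0 0 0 -1' >/dev/null; python3 g.py 14
python3 -m handwheel '0.0125 0 0 0 0 0 -1;0.025 0 0 0 0 0 -1' >/dev/null; python3 g.py 14
python3 -m handwheel '0.0125 0 0 0 0 0 -1;0.025 0 0 0 0 0 -1' >/dev/null; python3 g.py 14
python3 -m handwheel '0.0125 0 0 0 0 0 -1;0.025 0 0 0 0 0 -1' >/dev/null; python3 g.py 14
```

```text
t 9.85 gap_ahead 106.5 lat 0.0 z 19.5 push 10.1 fz 10.7 w 13.9
t 10.02 gap_ahead 104.4 lat -0.0 z 19.5 push 9.7 fz 11.0 w 13.8
t 10.18 gap_ahead 101.9 lat -0.1 z 19.4 push 10.0 fz 11.5 w 14.0
t 10.35 gap_ahead 99.4 lat -0.1 z 19.4 push 9.8 fz 11.0 w 14.0
t 10.52 gap_ahead 96.4 lat 0.0 z 19.5 push 6.8 fz 8.1 w 13.7
```

The mid blade climbed at about 10 N and the push then dropped, which is what a correct fit should do. I'll slide it on home.

```bash
set -e
python3 -m handwheel '0.0125 0 0 0 0 0 -1;0.025 0 0 0 0 0 -1;0.0375 0 0 0 0 0 -1;0.05 0 0 0 0 0 -1' >/dev/null; python3 g.py 13
python3 -m handwheel '0.0125 0 0 0 0 0 -1;0.025 0 0 0 0 0 -1;0.0375 0 0 0 0 0 -1;0.05 0 0 0 0 0 -1' >/dev/null; python3 g.py 13
python3 -m handwheel '0.0125 0 0 0 0 0 -1;0.025 0 0 0 0 0 -1;0.0375 0 0 0 0 0 -1;0.05 0 0 0 0 0 -1' >/dev/null; python3 g.py 13
python3 -m handwheel '0.0125 0 0 0 0 0 -1;0.025 0 0 0 0 0 -1;0.0375 0 0 0 0 0 -1;0.05 0 0 0 0 0 -1' >/dev/null; python3 g.py 13
python3 -m handwheel '0.0125 0 0 0 0 0 -1;0.025 0 0 0 0 0 -1;0.0375 0 0 0 0 0 -1;0.05 0 0 0 0 0 -1' >/dev/null; python3 g.py 13
python3 -m handwheel '0.0125 0 0 0 0 0 -1;0.025 0 0 0 0 0 -1;0.025 0 0 0 0 0 -1;0.025 0 0 0 0 0 -1' >/dev/null; python3 g.py 13
```

```text
t 10.85 gap_ahead 91.1 lat 0.1 z 19.4 push 7.2 fz 7.5 w 14.1
t 11.18 gap_ahead 86.0 lat 0.1 z 19.5 push 7.2 fz 7.9 w 13.8
t 11.52 gap_ahead 81.0 lat 0.1 z 19.5 push 7.3 fz 7.1 w 13.8
t 11.85 gap_ahead 76.1 lat 0.1 z 19.5 push 6.5 fz 7.6 w 13.8
t 12.18 gap_ahead 71.1 lat 0.2 z 19.5 push 5.5 fz 7.9 w 13.4
t 12.52 gap_ahead 68.3 lat 0.2 z 19.5 push 4.9 fz 6.7 w 13.8
```

The drag is steady at 5–7 N. I'll draw back a little to see that it reverses, and take some weight off the bench so it isn't mistaken for the blade's own rubbing.

```bash
set -e
python3 -m handwheel '-0.0125 0 -0.004 0 0 0 -1;-0.025 0 -0.004 0 0 0 -1;-0.0375 0 -0.004 0 0 0 -1;-0.05 0 -0.004 0 0 0 -1' >/dev/null; python3 g.py 13
python3 -m handwheel '0.0125 0 0 0 0 0 -1;0.025 0 0 0 0 0 -1;0.0375 0 0 0 0 0 -1' >/dev/null; python3 g.py 13
python3 -m handwheel '0 0 0 0 0 0 -0.5;0 0 0 0 0 0 -0.4;0 0 0 0 0 0 -0.4;0 0 0 0 0 0 -0.4'
python3 - <<'E'
from h import *
p=viewer.capture("wrist"); cv2.imwrite("pics/w5.png",cv2.resize(p["frame"][0:300,140:420,::-1],None,fx=2,fy=2))
E
```

```text
t 12.85 gap_ahead 71.8 lat 0.4 z 19.6 push -2.4 fz -2.6 w 13.8
t 13.10 gap_ahead 69.3 lat 0.3 z 19.6 push 2.3 fz -0.9 w 14.0
time: 13.43
tool_pos: [526.0, 41.3, 20.2]
tcp_rot: [3.141, -0.001, 0.256]
contact_force: [-0.6, 0.1, 0.2]
grip_width: 27.1
finger_force: 0.0
```

View pics/w5.png

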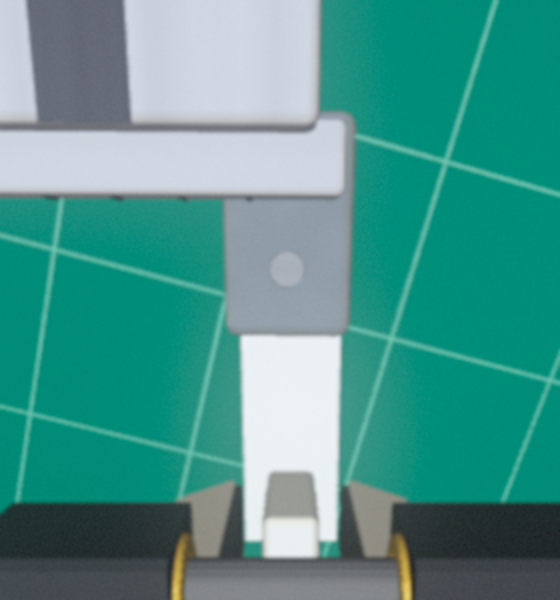

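The wrist view shows the blade lying straight under the lug: bolt at (287,268), blade centre line at about 291. The fingers are open either side of the grip. I'll lift away, check the whole scene and hand in.

```bash
python3 -m handwheel '0 0 -0.1 0 0 0 -0.4;0 0 -0.4 0 0 0 -0.4;0 0 -0.8 0 0 0 -0.4;0 0 -1 0 0 0 -0.4'; python3 -m handwheel '-0.3 0 -0.3 0 0 0 -0.4;-0.6 0 -0.5 0 0 0 -0.4;-1 0 -0.5 0 0 0 -0.4;-1 0 -0.5 0 0 0 -0.4;-1 0 -0.5 0 0 0 -0.4;-1 0 -0.5 0 0 0 -0.4'
python3 - <<'E'
from h import *
p=viewer.capture("wrist"); t=viewer.capture("top")
for n in("blade_mid","blade_thin","blade_thick"):
  for r in viewer.recognise(n,t)[:2]: print(n,r["score"],r["centre"],at(t,r["centre"],0)[:2])
cv2.imwrite("pics/end.png",np.hstack([cv2.resize(p["frame"][0:240,120:440,::-1],(400,300)),t["frame"][60:360,160:560,::-1]]))
E
```

```text
time: 13.82
tool_pos: [527.0, 41.3, 124.3]
tcp_rot: [3.14, -0.005, 0.256]
contact_force: [2.5, 0.3, 0.5]
grip_width: 27.8
finger_force: 0.0
time: 14.32
tool_pos: [429.7, 15.8, 170.8]
tcp_rot: [3.141, -0.002, 0.256]
contact_force: [0.7, -0.1, 0.4]
grip_width: 27.1
finger_force: 0.0
blade_mid 0.91 [410.6, 322.0] [ 210.10508494 -269.97123038]
blade_mid 0.61 [360.5, 259.0] [ 359.75322502 -155.1869087 ]
blade_thin 0.97 [446.8, 216.1] [ 462.4945805  -367.51636118]
blade_thick 0.88 [407.9, 205.8] [ 488.41264351 -274.08898447]
```

View pics/end.png

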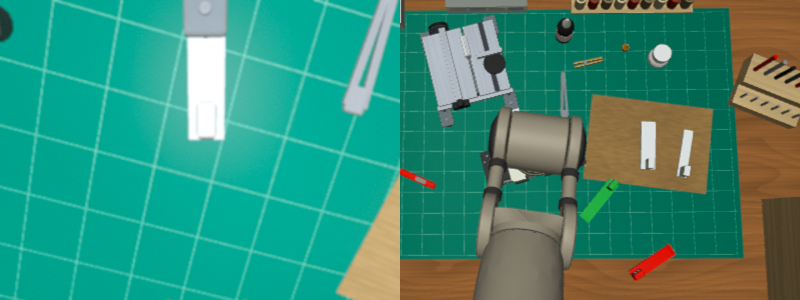

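The left half shows the mid blade in place under the lug, running from (205,35) to (205,138) and free of the gripper. The right half shows the thick blade at (648,145) and the thin blade at (685,152) lying undisturbed on the board.

```bash
python3 -c "
from plant import bot
print(bot.close_job())"
```

```text
the job is handed in; nothing more can be done
None
```

The mid blade (7 mm) fits: it went in at about 10 N, dragged at 5–7 N, reversed on drawing back, and is left home under the stub; the other two were not moved, and the job is handed in (no verdict was returned).

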